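Hold a plug-in module in a guarded press tester

TASK

Clear the tester's window: lift the loose cover off it by its bail handle, hang the cover by that handle on the hook of the stand and let go of it. Then take the upright plug-in module, pass its foot down through the open guard window and press the sprung contact bed below more than half-way down, and finish holding the module gripped and pressed there, with the cover still hanging. Leave the battery, the small tin and the eraser where they are.

Things in the scene. Friction and masses are not known exactly. Their poses are not given: they have to be found in the camera images.
- tester: the press tester, a fixed grey box 90 x 100 x 65 mm (x, y, z) whose top is a bare metal guard plate 8 mm thick; origin at the centre of its underside on the table, z up; it stands turned about z
- window (a point): centre of the guard window in the top face of the guard plate, 65 mm above the table: a rectangle 26 mm along the tester's x by 38 mm along its y, through the plate, upper edges chamfered 2.5 mm. The cover lies over it at the start. Axes as the tester's
- bed (a joint): sprung contact bed straight under the window: its flat top is 16 mm below the top of the guard plate at 0 (up); the value grows as it is pressed down, to the stop at 0.012 m. It pushes back with 2 N at 0, rising to 8 N at the stop, so it lifts a module that is let go
- cover_bar (a point): middle of the bail handle's round bar, 8 mm thick, 50 mm long along the cover's y. Two flat legs (10 mm in x, 6 mm in y; 50 mm over their outer faces, 38 mm between) join it to the plate, with 43 mm free height under the bar. Gripped from above across the legs' outer faces, the space under the bar stays open for the hook. Axes as the cover's
- hook: the fixed hook stand: base 75 x 75 x 10 mm, post 12 mm thick on its centre; at 200 mm height a level round arm 8 mm thick runs 65 mm from the post's axis along the stand's -x, then turns up into a tip (top 216 mm above the table, end 75 mm from the axis). Nothing is higher than the tip. Origin at the centre of the base's underside; turned about z
- hook_arm (a point): top of the hook's level arm half-way along it, 34 mm from the post's axis, 204 mm above the table: the handle's bar rests here, across the arm (along the stand's y), anywhere between post and tip. Axes as the stand's
- module_mid (a point): centre of the module, half-way up: an upright grey plastic block 22 mm (its x) x 34 mm (its y) x 86 mm (z) with a black foot and black grip ribs on the upper part of its wide faces. Grip it in the upper 30 mm so that the fingers stay above the guard plate: pressed in, 58 to 64 mm of it stand above the plate
- module_foot (a point): centre of the underside of the module, 43 mm below module_mid
- module: the loose plug-in module, 60 to 110 g, standing upright on the table; origin at the centre of its underside. Its x must lie along the tester's x, either way round, to pass the window with 2 mm free on each side. It and the battery stand beyond the tester, side by side, in either order
- cover: the loose cover, 50 to 90 g: a plate 52 x 64 x 5 mm that lies on the guard plate, with a plug (19 x 31 mm, 5 mm deep) below it hanging loosely in the window, and a bail handle on top. Origin at the centre of the plate's underside, 52 mm below cover_bar; x, y as the tester's within 3 degrees at the start, z up
- battery: bystander: block battery standing upright, 18 x 26 x 48 mm, origin at the centre of its underside
- tin: bystander: small flat round tin, 31 mm across, 15 mm high, origin at the centre of its underside
- eraser_block: bystander: eraser lying flat, 21 x 44 x 12 mm, origin at the centre of its underside

How it is judged (in metres and radians):
On the way, in this order (a step that is already met when the one before it is completed fails the run):
1. the cover hangs by its handle on the hook and is let go (x of cover_bar in the frame of hook_arm between -0.036 and 0.034 m and z of cover_bar in the frame of hook_arm between -0.008 and 0.015 m and contact force between cover and hook above 0.2 N and contact force between cover and the fingers below 0.05 N), for 0.2 s.
2. the module's foot has passed the guard window (z of module_foot in the frame of window below -0.01 m and horizontal distance between module_foot and window below 0.006 m and angle between the z axis of module and the z axis of tester, either way round below 0.25 rad), for 0.1 s.
At the end, for the whole second after the job is handed in: Module in the window (foot within 6 mm of its centre line, tilt under 0.2 rad, at rest), gripped with over 1 N, the bed held over 6 mm of its 12 mm down; the cover hangs by its bar on the level arm of the hook, not touched by the robot (value of joint bed above 0.006 m and z of module_foot in the frame of window below -0.021 m and horizontal distance between module_foot and window below 0.006 m and angle between module's own z axis and vertical below 0.2 rad and contact force between the fingers and module above 1 N and linear speed of module below 0.03 m/s and x of cover_bar in the frame of hook_arm between -0.036 and 0.034 m and z of cover_bar in the frame of hook_arm between -0.008 and 0.015 m and contact force between cover and hook above 0.1 N and contact force between cover and the arm below 0.05 N and contact force between cover and the fingers below 0.05 N); the arm keeps its last pose, push and grip.
It fails at once if the battery, the tin or the eraser was moved by more than 25 mm (distance of any of battery, tin, eraser_block from where it was at the start of the episode above 0.025 m).
It also fails if it takes over 64 s, if anything falls off the work surface, if the arm or the gripper's body presses on something with over 40 N, if the wrist force passes 120 N, or if a joint passes its speed limit or range.

ROBOT

A 7-joint arm with a two-finger parallel gripper is mounted at the origin on a cart in front of the work surface, level with it; the furniture and walls round the work are solid. World frame = base frame: x ahead of the robot, y to its left, z up, the work surface at z = 0. Lengths are in m, angles in degrees, forces in N, time in s.
With the tool pointing down it reaches from about 0.35 to 0.775 m from the base axis. Payload 3.1 kg.
Tool frame: the origin (TCP) lies at the very end of the fingers, on their centre line; the grasp point (between the pads) lies 19 mm behind it (grip_point_offset is the distance from the TCP to the grasp point, in m); z points along the fingers, y is the line along which they close (so a half turn about z gives the same grasp; the last joint's range is limited). The gripper opens to 85 mm and grips with 20 to 120 N. Pads are 22 mm wide; open, the fingers measure 114 mm over their backs; the gripper's body (76 mm by 85 mm) begins 54 mm behind the grasp point. The pads swing forward as they close: fully open they stand 13 mm farther back than shut.
Start: joints at [-69.483, 17.813, 0.802, 86.603, -0.252, 75.585, -1.558], TCP at [0.214, 0.507, 0.231] pointing down, gripper open.
Joint ranges: [-154.91, 154.91], [-16.99, 109.72], [-72.82, 74.43], [7.12, 147.25], [-82.49, 262.49], [11.32, 116.49], [-174.64, 174.64]. Speed limits (degrees/s): [159.86, 159.86, 180, 180, 180, 180, 180].

INTERFACE

Orientations are given as a 3x3 rotation matrix whose columns are the frame's x, y, z axes.
In Python, from station import * gives the robot as it stands.
- The arm moves only by the tool drive_tool, never from a script. Its argument "series" is a list that holds one entry, the list of rows, each a list of 4 numbers: the shift along the tool's x, y, z scaled (see below), then the turn about the tool's z scaled (see below). In form: [[[x, y, z, yaw], ...]]. A call has 1 to 5 rows; each row shifts and turns the commanded pose from where the row before left it, along the tool's axes as they then stand; what a row does not reach is not made up. The controller multiplies each number of a shift by 0.75 m and each number of a turn by 2 rad. A row lasts 1/12 s, in which the tool goes at most 41.7 mm and 7.16 degrees, less where a joint would pass 70% of its speed; a pose out of reach is approached as far as the arm can. A call with a number of a shift or a turn outside -1 to 1 is refused whole. A call with a gripper value outside its range is refused whole. "gripper" is the gripper's target within -1 to 1 (shut at 1, half-way at 0, fully open at -1), set as the call begins (left out, the last holds). The fingers move at their own pace and stop on an object; the grip force is fixed at half the most. Time passes only in rows, so rows that do not move let the fingers close. It gives the time, the measured TCP pose, the force, the opening and the grip force at its end, in the units of the state.
- read_state(): the state, without advancing time (a new reading comes with each control period).
- get_image(name): name is "scene" or "top" or "wrist"; returns a dict with "img" (384x512x3 uint8, blue, green, red), "fx", "fy", "cx", "cy" (pixels), "R" (3x3) and "t" (3): a world point X has camera coordinates R X + t; the wrist camera has in their place "tool_from_camera" (4x4, takes a point from camera to tool coordinates, whose origin is the TCP and whose axes are the flange's). Camera axes: x right, y down, z forward; pixel columns grow to the right and rows downward; lengths in m; the calibration is good to about 2 mm. A picture is of the moment at which its call begins: read the wrist's pose just before it. There is no depth.
- finish_job(): hands the job in; it is judged then, once.
Trained networks look in a picture, given as the dict that the camera call returned (one of the last four; its "shot" number tells which), for a name from the list of things; names that differ only in an ending like _2 or _b are one class to them, and where a whole thing is asked for, a point or a joint stands for the part that bears it (a point fixed in the world has none). Each returns a list of dicts, best first, with "conf" (0 to 1); they miss things now and then, are a little off and sometimes report something else, mostly with a low value. They report only what shows in the picture. A call takes as long as a camera call.
- boxes_of(picture, query): "at" ([x, y, z] in m, in world coordinates, good to about 4 mm: the middle of the surface that is visible of it).
- mark_of(picture, query): "at" ([x, y, z] in m, in world coordinates, good to about 4 mm: a listed point, or the origin of a listed thing).
The state is a dict: "time": time; "joints": joint angles; "joint_vel": joint speeds; "joint_efforts": joint torques, N m; "position": TCP position; "tool_rot": TCP orientation; "ft_force": force on the tool from outside, world axes, zero at the start; "torque": the same for the moment, N m; "width": opening from 0.0 (shut) to 1.0 (fully open); "grasp_force": force on a finger pad.
Only numpy, scipy, OpenCV 4.12 (cv2) and the standard library are available. Lean on these libraries where they do the work, as an engineer would, in place of code of your own. Each camera call takes 0.05 s, during which the arm holds its last target. There are 200 camera calls.

## Working session

There is one attempt and no reset: what is moved stays moved. The work goes in short steps, Python scripts to look and compute and a tool call to move; the robot and the scene stay as the last step left them, time stands still between calls to the robot, and variables do not carry over. Pictures are saved under pics/ and viewed, at most 10 in all, crops included, and the job is handed in when it is done.

Besides the shell and the picture viewer there is one more tool, called by a JSON object that holds its "name" and its "arguments", one argument or row to a line. drive_tool: Moves the arm, as the interface text tells. Shifts and turns lie within -1 to 1; 1 stands for 0.75 m of shift or 2 rad of turn. Its arguments: {"type":"object","properties":{"series":{"type":"array"},"gripper":{"type":"number"}},"required":["series"]}

```bash
mkdir -p pics; ls; cat > h.py <<'E'
from station import *
import numpy as np, cv2
def st():
    s=read_state(); print('t',round(s['time'],2),'pos',np.round(s['position'],4),'w',round(s['width'],3),'gf',round(s['grasp_force'],1),'F',np.round(s['ft_force'],1)); return s
def marks(p,names):
    for n in names:
        try:
            r=mark_of(p,n); print(n,[(np.round(d['at'],4).tolist(),round(d['conf'],2)) for d in r[:2]])
        except Exception as e: print(n,e)
E
python3 - <<'E'
from h import *
s=st(); print(np.round(s['tool_rot'],3))
for c in ('scene','top'):
    p=get_image(c); cv2.imwrite(f'pics/{c}0.png',p['img']); print(c)
    marks(p,['tester','window','cover_bar','cover','hook','hook_arm','module_mid','module','battery','tin','eraser_block'])
E
```

```text
pics
t 0.0 pos [0.2138 0.506  0.2302] w 1.001 gf 0.0 F [-1.5  0.3  0. ]
[[-0.921  0.389 -0.001]
 [ 0.389  0.921 -0.002]
 [-0.    -0.002 -1.   ]]
scene
tester [([0.4681, -0.277, 0.0006], 0.92)]
window [([0.4581, -0.2771, 0.0641], 0.61)]
cover_bar [([0.4623, -0.2793, 0.1128], 0.77)]
cover [([0.4651, -0.2828, 0.0638], 0.76), ([0.3468, -0.1714, 0.0022], 0.35)]
hook [([0.6368, 0.0808, -0.0001], 0.98)]
hook_arm [([0.5957, 0.0661, 0.208], 0.7)]
module_mid [([0.6417, -0.1645, 0.0449], 0.6)]
module [([0.6429, -0.1672, -0.0001], 0.59), ([0.4669, -0.2787, 0.0023], 0.41)]
battery [([0.6256, -0.2926, -0.0009], 0.51)]
tin [([0.5108, 0.0883, -0.0018], 0.46)]
eraser_block [([0.3476, -0.1681, 0.0005], 0.42)]
top
tester [([0.4699, -0.2801, 0.0008], 0.66)]
window [([0.4611, -0.2759, 0.0635], 0.97)]
cover_bar [([0.4666, -0.2792, 0.1191], 0.75)]
cover [([0.4675, -0.2783, 0.0673], 0.7)]
hook [([0.63, 0.0781, -0.0004], 0.83), ([0.4618, -0.2797, 0.0655], 0.7)]
hook_arm [([0.5992, 0.0679, 0.2018], 0.62), ([0.4646, -0.278, 0.0658], 0.54)]
module_mid []
module [([0.6444, -0.167, -0.003], 0.46)]
battery [([0.6298, -0.2915, -0.0002], 0.62), ([0.5105, 0.0869, 0.0012], 0.61)]
tin [([0.3495, -0.1687, -0.0028], 0.74), ([0.5136, 0.085, 0.0006], 0.44)]
eraser_block [([0.6281, -0.2892, 0.0014], 0.73), ([0.3495, -0.1681, -0.0014], 0.5)]
```

View pics/scene0.png

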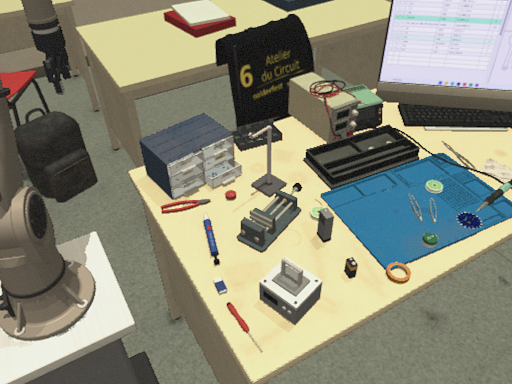

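View pics/top0.png

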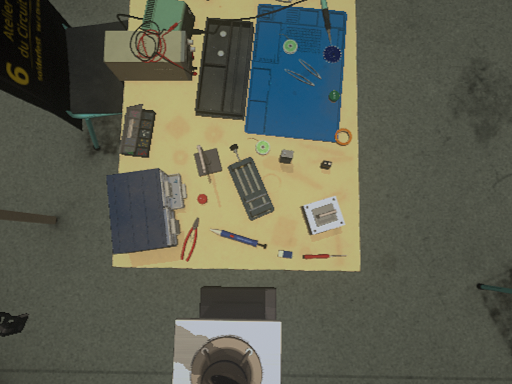

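The top view shows the tester at about (323,215) with its cover, the hook at (207,161), the module at (286,156) and the battery at (326,164). The drawers and a vise are nearby. Next I'll enlarge the top view to get the yaws.

```bash
python3 - <<'E'
import cv2,numpy as np
im=cv2.imread('pics/top0.png')
c=[cv2.resize(im[y-27:y+27,x-27:x+27],(400,400),interpolation=cv2.INTER_CUBIC) for x,y in((323,215),(207,165))]
cv2.imwrite('pics/m.png',np.hstack(c))
g=cv2.cvtColor(im,cv2.COLOR_BGR2HSV)[185:245,295:350]
m=((g[...,1]<35)&(g[...,2]>150)).astype(np.uint8)
cs=cv2.findContours(m,0,2)[0];print(cv2.minAreaRect(max(cs,key=cv2.contourArea)))
E
python3 - <<'E'
from h import *
s=read_state();p=get_image('top')
print(p['R'],p['t'],p['fx'],p['cx'],p['cy'])
E
```

```text
((28.87908935546875, 29.617128372192383), (31.016529083251953, 33.927467346191406), 72.47443389892578)
[[ 0.01823575 -0.99982755  0.00351134]
 [-0.99085538 -0.01854147 -0.13364816]
 [ 0.13369022 -0.00104205 -0.99102262]] [-0.09129114  0.53685411  1.12388799] 381.6654065110196 256.90343290890684 190.31305540657965
```

View pics/m.png

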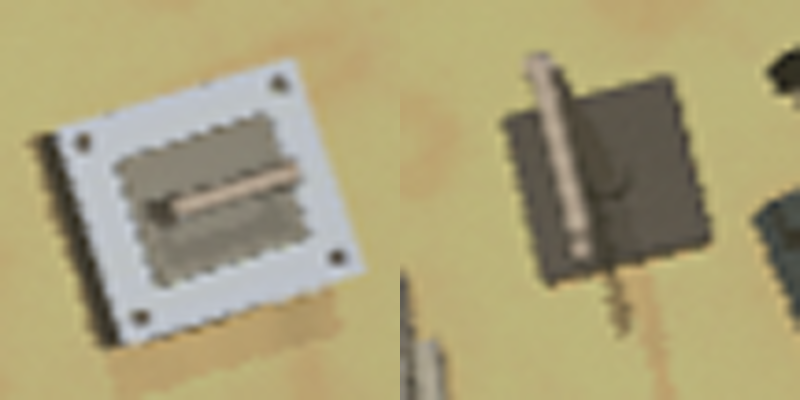

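The tester and stand are both turned by about +15°. I'll plan the transit to the view pose above the tester.

```bash
cat >> h.py <<'E'
def plan(wps,n=None,pos=None,ang=None):
    """wps: (x,y,z,angle of tool y in deg). prints rows (units), path straight, split to limits"""
    s=read_state(); R=np.array(s['tool_rot'])
    p=np.array(s['position']) if pos is None else np.array(pos,float)
    a=np.degrees(np.arctan2(R[1,1],R[0,1])) if ang is None else ang
    rows=[]
    for w in wps:
        d=np.array(w[:3])-p; da=(w[3]-a)
        k=max(int(np.ceil(max(np.linalg.norm(d)/.041,abs(da)/7.1))),1)
        for i in range(k):
            b=np.radians(a); ty=np.array([np.cos(b),np.sin(b),0]); tz=np.array([0,0,-1.]); tx=np.cross(ty,tz)
            st_=d/k
            rows.append([*(np.array([st_@tx,st_@ty,st_@tz])/.75),-np.radians(da/k)/2]); a+=da/k
        p=np.array(w[:3])
    for i in range(0,len(rows),5): print([[[round(float(v),4)+0. for v in r] for r in rows[i:i+5]]])
E
python3 - <<'E'
from h import *
s=read_state()
w=[(.214,.506,.33,52)]
for t in np.linspace(67.2,-20,21)[1:]:
    w.append((.5*np.cos(np.radians(t)),.5*np.sin(np.radians(t)),.33,52-(67.2-t)*126/87.2)) 
w.append((.455,-.245,.31,-74))
plan(w)
E
```

```text
[[[-0.0001, -0.0003, -0.0439, 0.0439], [-0.0001, -0.0003, -0.0439, 0.0439], [-0.0001, -0.0002, -0.0439, 0.0439], [-0.0326, -0.0263, 0.0, 0.0275], [-0.034, -0.0244, 0.0, 0.0275]]]
[[[-0.049, 0.0131, 0.0, 0.055], [-0.0485, 0.0147, 0.0, 0.055], [-0.048, 0.0164, 0.0, 0.055], [-0.0474, 0.018, 0.0, 0.055], [-0.0468, 0.0196, 0.0, 0.055]]]
[[[-0.0461, 0.0212, 0.0, 0.055], [-0.0454, 0.0227, 0.0, 0.055], [-0.0446, 0.0242, 0.0, 0.055], [-0.0437, 0.0257, 0.0, 0.055], [-0.0428, 0.0272, 0.0, 0.055]]]
[[[-0.0419, 0.0286, 0.0, 0.055], [-0.0409, 0.03, 0.0, 0.055], [-0.0398, 0.0314, 0.0, 0.055], [-0.0388, 0.0327, 0.0, 0.055], [-0.0376, 0.034, 0.0, 0.055]]]
[[[-0.0364, 0.0353, 0.0, 0.055], [-0.0352, 0.0365, 0.0, 0.055], [-0.034, 0.0377, 0.0, 0.055], [-0.0327, 0.0388, 0.0, 0.055], [-0.0231, 0.0447, 0.0133, 0.0]]]
[[[-0.0231, 0.0447, 0.0133, 0.0]]]
```

{"name": "drive_tool", "arguments": {
  "series": [
    [[0,0,-0.044,0.044],[0,0,-0.044,0.044],[0,0,-0.044,0.044],[-0.0326,-0.0263,0,0.0275],[-0.034,-0.0244,0,0.0275]]
  ]
}}

```text
time: 1.67
position: [0.2282, 0.4475, 0.3327]
tool_rot: [[-0.716, 0.698, 0.002], [0.698, 0.716, 0.006], [0.002, 0.006, -1.0]]
ft_force: [0.2, -0.7, -0.3]
width: 0.999
grasp_force: 0.0
```

{"name": "drive_tool", "arguments": {
  "series": [
    [[-0.049,0.013,0,0.055],[-0.0485,0.0147,0,0.055],[-0.048,0.0164,0,0.055],[-0.0474,0.018,0,0.055],[-0.0468,0.0196,0,0.055]]
  ]
}}

```text
time: 2.08
position: [0.3784, 0.3277, 0.3304]
tool_rot: [[-0.24, 0.971, 0.001], [0.971, 0.24, 0.0], [0.0, 0.001, -1.0]]
ft_force: [-0.2, 0.8, 0.3]
width: 1.004
grasp_force: 0.0
```

{"name": "drive_tool", "arguments": {
  "series": [
    [[-0.0461,0.0212,0,0.055],[-0.0454,0.0227,0,0.055],[-0.0446,0.0242,0,0.055],[-0.0437,0.0257,0,0.055],[-0.0428,0.0272,0,0.055]]
  ]
}}

```text
time: 2.5
position: [0.4727, 0.1635, 0.3303]
tool_rot: [[0.303, 0.953, 0.001], [0.953, -0.303, 0.0], [0.0, 0.001, -1.0]]
ft_force: [0.9, -0.3, -0.0]
width: 1.0
grasp_force: 0.0
```

{"name": "drive_tool", "arguments": {
  "series": [
    [[-0.0419,0.0286,0,0.055],[-0.0409,0.03,0,0.055],[-0.0398,0.0314,0,0.055],[-0.0388,0.0327,0,0.055],[-0.0376,0.034,0,0.055]]
  ]
}}

```text
time: 2.92
position: [0.4992, -0.0238, 0.3304]
tool_rot: [[0.757, 0.654, 0.001], [0.654, -0.757, -0.0], [0.001, 0.001, -1.0]]
ft_force: [0.7, -0.2, 0.2]
width: 0.996
grasp_force: 0.0
```

{"name": "drive_tool", "arguments": {
  "series": [
    [[-0.0364,0.0353,0,0.055],[-0.0352,0.0365,0,0.055],[-0.034,0.0377,0,0.055],[-0.0327,0.0388,0,0.055],[-0.0231,0.0447,0.0133,0]]
  ]
}}

```text
time: 3.33
position: [0.4616, -0.21, 0.3222]
tool_rot: [[0.963, 0.271, 0.004], [0.271, -0.963, -0.001], [0.004, 0.002, -1.0]]
ft_force: [0.9, 0.5, -0.4]
width: 1.0
grasp_force: 0.0
```

{"name": "drive_tool", "arguments": {
  "series": [
    [[-0.0231,0.0447,0.0133,0],[0,0,0,0],[0,0,0,0]]
  ]
}}

```text
time: 3.58
position: [0.4524, -0.2475, 0.31]
tool_rot: [[0.964, 0.267, -0.001], [0.267, -0.964, -0.0], [-0.001, 0.0, -1.0]]
ft_force: [0.7, 0.7, -0.1]
width: 0.996
grasp_force: 0.0
```

```bash
python3 - <<'E'
from h import *
s=st(); R=s['tool_rot'];print(np.degrees(np.arctan2(R[1][1],R[0][1])),np.round(s['joints'],1))
p=get_image('wrist'); cv2.imwrite('pics/w1.png',p['img']); print(np.round(p['tool_from_camera'],3).tolist(),p['fx'])
marks(p,['cover_bar','cover','window','module','module_mid'])
E
```

```text
t 3.58 pos [ 0.4524 -0.2475  0.31  ] w 0.996 gf 0.0 F [ 0.7  0.7 -0.1]
-74.49069944277305 [-11.8  15.4  50.   84.4 -11.7  85.7 -36.5]
[[0.001, -0.953, -0.302, 0.077], [1.0, 0.001, 0.001, -0.0], [-0.0, -0.302, 0.953, -0.143], [0.0, 0.0, 0.0, 1.0]] 279.2544067991891
cover_bar [([0.4641, -0.2747, 0.1176], 0.97), ([0.6488, -0.1679, 0.0015], 0.41)]
cover [([0.4637, -0.2776, 0.0658], 0.55)]
window []
module [([0.6459, -0.1705, 0.0017], 0.8)]
module_mid []
```

View pics/w1.png

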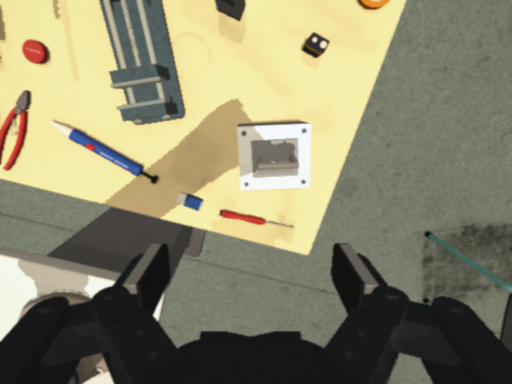

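The wrist view shows the tester's plate at (275,156), nearly square to the image, with the cover bar at (278,166). I'll measure its pose by back-projection.

```bash
cat >> h.py <<'E'
def cam(p,s):
    """camera pose in world: origin, rotation"""
    if 'tool_from_camera' in p:
        T=np.array(p['tool_from_camera']); R=np.array(s['tool_rot']); return R@T[:3,3]+s['position'], R@T[:3,:3]
    R=np.array(p['R']); return -R.T@p['t'],R.T
def toplane(p,s,uv,z):
    o,R=cam(p,s); uv=np.atleast_2d(uv).astype(float)
    d=np.c_[(uv[:,0]-p['cx'])/p['fx'],(uv[:,1]-p['cy'])/p['fy'],np.ones(len(uv))]@R.T
    return o+d*((z-o[2])/d[:,2])[:,None]
def rect(p,s,mask,z):
    """largest blob of mask -> min area rect on plane z: centre (m), size (mm), angle"""
    c=max(cv2.findContours(mask.astype(np.uint8),0,cv2.CHAIN_APPROX_NONE)[0],key=cv2.contourArea)[:,0]
    w=toplane(p,s,c,z)[:,:2]; r=cv2.minAreaRect((w*1000).astype(np.float32)); print(np.round(r[0],1),np.round(r[1],1),round(r[2],1)); return r
E
python3 - <<'E'
from h import *
s=read_state(); p=get_image('wrist'); im=p['img']; g=cv2.cvtColor(im,cv2.COLOR_BGR2HSV)
m=((g[...,1]<40)&(g[...,2]>170)); m[:110]=0;m[200:]=0;m[:,:230]=0;m[:,320:]=0
rect(p,s,m,.065)
o=im[110:200,230:320]
cv2.imwrite('pics/w1c.png',cv2.resize(o,(720,720),interpolation=cv2.INTER_CUBIC)[:600])
marks(p,['cover_bar','tester'])
E
```

```text
[ 466.4 -278.7] [ 91.2 101. ] 17.7
cover_bar [([0.4657, -0.275, 0.1207], 0.78)]
tester [([0.4658, -0.2769, -0.0004], 0.83)]
```

View pics/w1c.png

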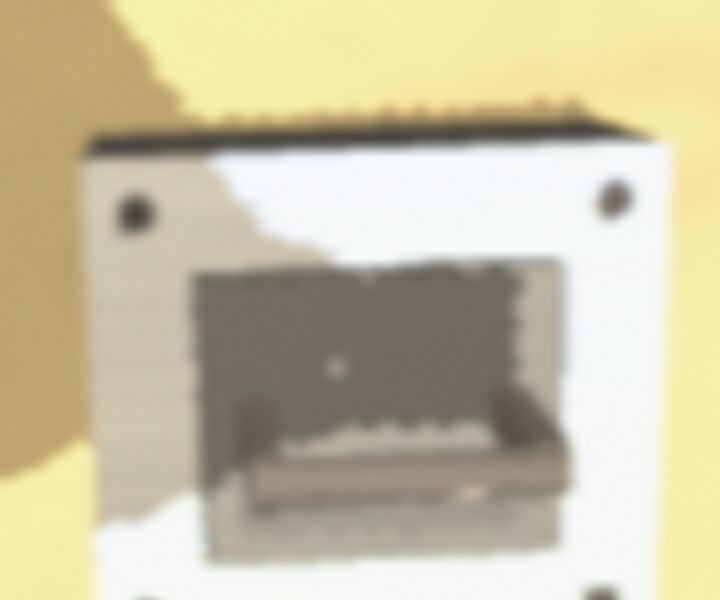

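```bash
python3 - <<'E'
from h import *
s=read_state(); p=get_image('wrist')
print(toplane(p,s,[[281.3,169.6]],.118), toplane(p,s,[[230+380/8,110+411/8]],.070))
b=toplane(p,s,[[281.3,169.6]],.118)[0]
plan([(b[0],b[1],.2,-72),(b[0],b[1],.12,-72),(b[0],b[1],.084,-72)])
E
```

```text
[[ 0.46569583 -0.28035069  0.118     ]] [[ 0.46636447 -0.27996697  0.07      ]]
[[[0.0003, 0.0169, 0.0491, -0.0058], [0.0001, 0.0169, 0.0491, -0.0058], [-0.0001, 0.0169, 0.0491, -0.0058], [0.0, 0.0, 0.0533, 0.0], [0.0, 0.0, 0.0533, 0.0]]]
[[[0.0, 0.0, 0.048, 0.0]]]
```

{"name": "drive_tool", "arguments": {
  "series": [
    [[0.0003,0.017,0.049,-0.006],[0,0.017,0.049,-0.006],[0,0.017,0.049,-0.006],[0,0,0.053,0],[0,0,0.053,0]]
  ]
}}

```text
time: 4.5
position: [0.4656, -0.2822, 0.1193]
tool_rot: [[0.951, 0.308, 0.001], [0.308, -0.951, -0.001], [0.001, 0.002, -1.0]]
ft_force: [-0.0, -0.1, 0.5]
width: 0.996
grasp_force: 0.0
```

{"name": "drive_tool", "arguments": {
  "series": [
    [[0,0,0.024,0],[0,0,0.024,0],[0,0,0,0]]
  ]
}}

```text
time: 4.75
position: [0.463, -0.2789, 0.0807]
tool_rot: [[0.951, 0.309, -0.007], [0.309, -0.951, 0.004], [-0.006, -0.006, -1.0]]
ft_force: [-1.3, 0.4, -0.2]
width: 0.999
grasp_force: 0.0
```

```bash
python3 - <<'E'
from h import *
s=st(); R=s['tool_rot'];print(np.degrees(np.arctan2(R[1][1],R[0][1])),np.round(s['joints'],1))
p=get_image('wrist'); cv2.imwrite('pics/w2.png',p['img'])
marks(p,['cover_bar'])
E
```

```text
t 4.75 pos [ 0.463  -0.2789  0.0807] w 0.999 gf 0.0 F [-1.3  0.4 -0.2]
-71.99613387683634 [ -2.6  29.9  43.9 100.7 -23.6  59.5 -22.1]
cover_bar [([0.4667, -0.2776, 0.1168], 0.97)]
```

View pics/w2.png

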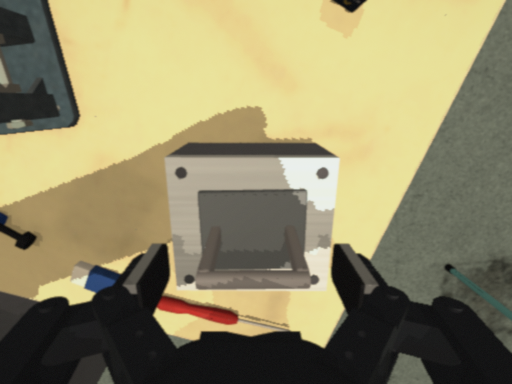

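The bar at (253,279) is centred between the open fingers, so I'll close on it.

{"name": "drive_tool", "arguments": {
  "series": [
    [[0.003,0,-0.003,0],[0,0,0,0],[0,0,0,0],[0,0,0,0],[0,0,0,0]]
  ],
  "gripper": 1
}}

```text
time: 5.27
position: [0.4692, -0.2812, 0.0888]
tool_rot: [[0.951, 0.309, 0.004], [0.309, -0.951, -0.001], [0.003, 0.002, -1.0]]
ft_force: [-0.0, 0.0, 5.8]
width: 0.573
grasp_force: 62.6
```

{"name": "drive_tool", "arguments": {
  "series": [
    [[0,0,0,0],[0,0,0,0],[0,0,0,0]]
  ]
}}

```text
time: 5.52
position: [0.4691, -0.2813, 0.0888]
tool_rot: [[0.951, 0.309, 0.004], [0.309, -0.951, -0.001], [0.003, 0.002, -1.0]]
ft_force: [-0.1, 0.9, 5.6]
width: 0.571
grasp_force: 62.6
```

```bash
python3 - <<'E'
from h import *
s=st()
p=get_image('wrist'); print(p['shot']) 
marks(p,['cover_bar'])
q=get_image('scene'); marks(q,['hook_arm','hook'])
q=get_image('top'); marks(q,['hook_arm','hook'])
# hook base dark blob on table (z=.01)
im=q['img']; g=im.max(2).astype(int)
E
```

```text
t 5.52 pos [ 0.4691 -0.2813  0.0888] w 0.571 gf 62.6 F [-0.1  0.9  5.6]
8
cover_bar [([0.4678, -0.2801, 0.1201], 0.81)]
hook_arm [([0.5955, 0.0669, 0.2077], 0.86)]
hook [([0.467, -0.2847, 0.1165], 0.59), ([0.6352, 0.0803, -0.0042], 0.57)]
hook_arm [([0.5987, 0.0678, 0.204], 0.68)]
hook [([0.6292, 0.074, 0.0017], 0.77)]
```

Gripped. I'll lift and travel to the pre-hook pose.

```bash
python3 - <<'E'
from h import *
plan([(.469,-.281,.12,-72),(.469,-.281,.212,-72),(.505,.04,.212,-74)])
E
```

```text
[[[-0.0001, -0.0004, -0.0416, 0.0001], [0.0, 0.0, -0.0409, 0.0], [0.0, 0.0, -0.0409, 0.0], [0.0, 0.0, -0.0409, 0.0], [0.0222, -0.049, 0.0, 0.0022]]]
[[[0.022, -0.0491, 0.0, 0.0022], [0.0218, -0.0492, 0.0, 0.0022], [0.0216, -0.0493, 0.0, 0.0022], [0.0214, -0.0494, 0.0, 0.0022], [0.0212, -0.0495, 0.0, 0.0022]]]
[[[0.0209, -0.0496, 0.0, 0.0022], [0.0207, -0.0497, 0.0, 0.0022]]]
```

{"name": "drive_tool", "arguments": {
  "series": [
    [[0,0,-0.02,0],[0,0,-0.025,0],[0,0,-0.04,0],[0,0,-0.04,0],[0,0,-0.04,0]]
  ]
}}

```text
time: 6.33
position: [0.4671, -0.2804, 0.212]
tool_rot: [[0.951, 0.308, -0.0], [0.308, -0.951, 0.0], [-0.0, -0.0, -1.0]]
ft_force: [1.1, 0.0, 0.3]
width: 0.572
grasp_force: 62.1
```

{"name": "drive_tool", "arguments": {
  "series": [
    [[0.022,-0.049,0,0.002],[0.022,-0.049,0,0.002],[0.022,-0.049,0,0.002],[0.0216,-0.049,0,0.002],[0.0214,-0.049,0,0.002]]
  ]
}}

```text
time: 6.75
position: [0.49, -0.0789, 0.211]
tool_rot: [[0.957, 0.289, 0.001], [0.289, -0.957, 0.001], [0.001, -0.0, -1.0]]
ft_force: [1.7, 0.1, -0.2]
width: 0.574
grasp_force: 62.2
```

{"name": "drive_tool", "arguments": {
  "series": [
    [[0.021,-0.0495,0,0.002],[0.021,-0.0496,0,0.002],[0.02,-0.045,0,0.002],[0,0,0,0],[0,0,0,0]]
  ]
}}

```text
time: 7.17
position: [0.5037, 0.0397, 0.2104]
tool_rot: [[0.958, 0.285, -0.0], [0.285, -0.958, 0.001], [-0.0, -0.001, -1.0]]
ft_force: [-0.4, -1.2, -0.7]
width: 0.572
grasp_force: 62.3
```

```bash
python3 - <<'E'
from h import *
s=st(); R=s['tool_rot'];print(np.degrees(np.arctan2(R[1][1],R[0][1])),np.round(s['joints'],1))
p=get_image('wrist'); cv2.imwrite('pics/w3.png',p['img'])
marks(p,['cover_bar','hook_arm','hook'])
q=get_image('scene'); marks(q,['cover_bar'])
E
```

```text
t 7.17 pos [0.5037 0.0397 0.2104] w 0.572 gf 62.3 F [-0.4 -1.2 -0.7]
-73.43509988540362 [-40.7  15.9  42.8  96.6 -11.3  71.9 -68.9]
cover_bar [([0.5021, 0.0411, 0.2422], 0.71), ([0.6468, -0.1689, 0.0018], 0.29)]
hook_arm [([0.5941, 0.0638, 0.2014], 0.77), ([0.5009, 0.0437, 0.2379], 0.47)]
hook [([0.6275, 0.0759, -0.0006], 0.68)]
cover_bar [([0.5001, 0.0331, 0.2387], 0.56)]
```

View pics/w3.png

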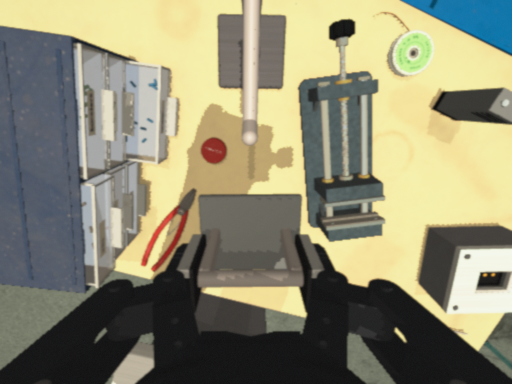

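The wrist view shows the cover held with its bar at (249,279), and the hook tip at (249,133) lies ahead and in line with it. The stand's base is square to the image.

```bash
python3 - <<'E'
from h import *
s=read_state(); p=get_image('wrist'); R=np.array(s['tool_rot'])
def T(uv,z): return np.round(R.T@(toplane(p,s,[uv],z)[0]-s['position'])*1000,1)
print('tip',T((249.5,133),.212),'base',T((251.7,51),.01),'baseL',T((218,88),.01),T((218,15),.01),T((285,87),.01),'arm top',T((252,5),.202),'bar',T((249.5,277),.239),'plate',T((249.5,200),.192))
E
```

```text
tip [63.2 -0.6 -1.2] base [133.3   1.5 200.8] baseL [ 94.7 -37.3 200.8] [168.3 -34.8 200.8] [ 95.8  40.  200.8] arm top [121.4   0.6   8.8] bar [ -1.7  -0.5 -28.2] plate [20.9 -0.6 18.8]
```

{"name": "drive_tool", "arguments": {
  "series": [
    [[0,0.001,0.009,0],[0.03,0,0,0],[0.04,0,0,0],[0.04,0,0,0],[0.012,0,0,0]]
  ]
}}

```text
time: 7.93
position: [0.5952, 0.0626, 0.2025]
tool_rot: [[0.96, 0.28, 0.002], [0.28, -0.96, -0.0], [0.002, 0.001, -1.0]]
ft_force: [0.4, 0.9, -1.0]
width: 0.571
grasp_force: 62.2
```

```bash
python3 - <<'E'
from h import *
s=st(); p=get_image('wrist'); cv2.imwrite('pics/w4.png',p['img'])
q=get_image('scene'); cv2.imwrite('pics/s4.png',cv2.resize(q['img'][90:220,200:360],(640,520)))
marks(p,['cover_bar','hook_arm']); marks(q,['cover_bar','hook_arm'])
E
```

```text
t 7.93 pos [0.5952 0.0626 0.2025] w 0.571 gf 62.2 F [ 0.4  0.9 -1. ]
cover_bar [([0.5898, 0.0669, 0.2308], 0.77)]
hook_arm [([0.595, 0.0646, 0.2022], 0.65)]
cover_bar [([0.5916, 0.0606, 0.2285], 0.64)]
hook_arm [([0.5982, 0.0671, 0.2057], 0.71), ([0.5117, 0.091, -0.0023], 0.49)]
```

View pics/s4.png

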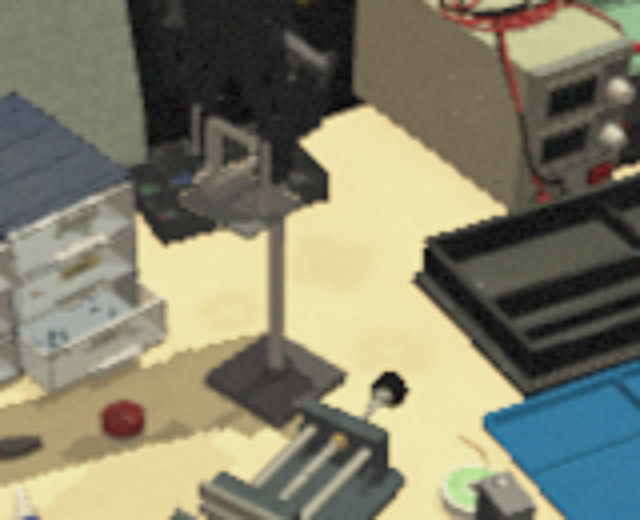

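The bail surrounds the hook arm. I'll lower the cover onto it.

{"name": "drive_tool", "arguments": {
  "series": [
    [[0,0,0.01,0],[0,0,0.01,0],[0,0,0.008,0],[0,0,0,0]]
  ]
}}

```text
time: 8.57
position: [0.5903, 0.0611, 0.1808]
tool_rot: [[0.961, 0.278, -0.004], [0.278, -0.961, 0.0], [-0.004, -0.001, -1.0]]
ft_force: [-0.5, -0.3, -0.4]
width: 0.575
grasp_force: 62.2
```

{"name": "drive_tool", "arguments": {
  "series": [
    [[0,0,0.002,0],[0,0,0,0]]
  ]
}}

```text
time: 8.73
position: [0.5918, 0.0609, 0.1811]
tool_rot: [[0.961, 0.278, -0.0], [0.278, -0.961, -0.0], [-0.0, -0.0, -1.0]]
ft_force: [0.3, -0.1, 0.1]
width: 0.568
grasp_force: 62.2
```

{"name": "drive_tool", "arguments": {
  "series": [
    [[0,0,0.0015,0],[0,0,0,0],[0,0,0,0]]
  ]
}}

```text
time: 8.98
position: [0.5921, 0.0608, 0.1804]
tool_rot: [[0.961, 0.278, 0.0], [0.278, -0.961, 0.0], [0.0, 0.0, -1.0]]
ft_force: [-0.6, 0.1, -0.1]
width: 0.574
grasp_force: 62.2
```

{"name": "drive_tool", "arguments": {
  "series": [
    [[0,0,0.002,0],[0,0,0.001,0],[0,0,0,0]]
  ]
}}

```text
time: 9.23
position: [0.5925, 0.0608, 0.1793]
tool_rot: [[0.961, 0.278, 0.002], [0.278, -0.961, 0.001], [0.002, -0.0, -1.0]]
ft_force: [-1.5, -0.1, 4.6]
width: 0.57
grasp_force: 62.9
```

Contact is made at 4.6 N, so I'll open the gripper.

{"name": "drive_tool", "arguments": {
  "series": [
    [[0,0,-0.001,0],[0,0,0,0],[0,0,0,0],[0,0,0,0],[0,0,0,0]]
  ],
  "gripper": -1
}}

```text
time: 9.65
position: [0.5919, 0.0609, 0.1785]
tool_rot: [[0.961, 0.278, -0.0], [0.278, -0.961, -0.0], [-0.0, -0.0, -1.0]]
ft_force: [0.5, 0.5, 0.6]
width: 1.003
grasp_force: 0.0
```

```bash
python3 - <<'E'
from h import *
s=st(); print(np.round(s['joints'],1)); p=get_image('wrist'); cv2.imwrite('pics/w5.png',p['img'])
marks(p,['cover_bar','hook_arm','module','module_mid'])
q=get_image('scene'); marks(q,['cover_bar'])
print([np.round(d['at'],3) for d in boxes_of(p,'module')])
# module by brightness
E
```

```text
t 9.65 pos [0.5919 0.0609 0.1785] w 1.003 gf 0.0 F [0.5 0.5 0.6]
[-34.7  28.8  40.4  85.2 -19.   73.1 -66. ]
cover_bar [([0.5887, 0.0616, 0.2042], 0.62)]
hook_arm [([0.5927, 0.0648, 0.2007], 0.78)]
module []
module_mid [([0.6427, -0.1685, 0.0439], 0.65)]
cover_bar [([0.5878, 0.0586, 0.2068], 0.79), ([0.6448, -0.1667, 0.0012], 0.43)]
[array([ 0.65 , -0.151,  0.068]), array([0.597, 0.06 , 0.163])]
```

View pics/w5.png

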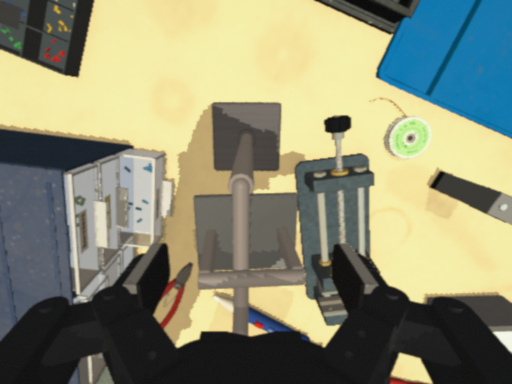

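The cover hangs on the arm with its bar at (250,278), and the fingers are clear. I'll go up and over to the module.

```bash
python3 - <<'E'
from h import *
plan([(.592,.061,.30,-73.8),(.6,-.16,.28,-73.8)])
E
```

```text
[[[0.0, -0.0001, -0.0539, -0.0001], [0.0, -0.0001, -0.0539, -0.0001], [0.0, -0.0001, -0.0539, -0.0001], [-0.012, 0.0477, 0.0044, 0.0], [-0.012, 0.0477, 0.0044, 0.0]]]
[[[-0.012, 0.0477, 0.0044, 0.0], [-0.012, 0.0477, 0.0044, 0.0], [-0.012, 0.0477, 0.0044, 0.0], [-0.012, 0.0477, 0.0044, 0.0]]]
```

{"name": "drive_tool", "arguments": {
  "series": [
    [[0,0,-0.02,0],[0,0,-0.03,0],[0,0,-0.04,0],[0,0,-0.04,0],[0,0,-0.035,0]]
  ]
}}

```text
time: 10.47
position: [0.5921, 0.0607, 0.3045]
tool_rot: [[0.961, 0.278, 0.001], [0.278, -0.961, 0.0], [0.001, 0.0, -1.0]]
ft_force: [0.7, -0.3, 0.2]
width: 1.002
grasp_force: 0.0
```

{"name": "drive_tool", "arguments": {
  "series": [
    [[-0.012,0.048,0,0],[-0.012,0.048,0.004,0],[-0.012,0.048,0.004,0],[-0.012,0.048,0.01,0],[-0.012,0.048,0.01,0]]
  ]
}}

```text
time: 10.88
position: [0.5989, -0.1262, 0.2818]
tool_rot: [[0.96, 0.279, 0.001], [0.279, -0.96, -0.0], [0.001, 0.0, -1.0]]
ft_force: [-0.4, -0.0, -0.1]
width: 1.001
grasp_force: 0.0
```

{"name": "drive_tool", "arguments": {
  "series": [
    [[-0.012,0.047,0,0],[0,0,0,0],[0,0,0,0]]
  ]
}}

```text
time: 11.13
position: [0.5987, -0.1651, 0.2815]
tool_rot: [[0.963, 0.271, -0.001], [0.271, -0.963, -0.002], [-0.001, 0.002, -1.0]]
ft_force: [1.2, 0.2, -0.0]
width: 1.002
grasp_force: 0.0
```

```bash
python3 - <<'E'
from h import *
s=st(); print(np.round(s['joints'],1)); p=get_image('wrist'); cv2.imwrite('pics/w6.png',p['img'])
marks(p,['module','module_mid','battery','window'])
print([(np.round(d['at'],3),d['conf']) for d in boxes_of(p,'module')])
E
```

```text
t 11.13 pos [ 0.5987 -0.1651  0.2815] w 1.002 gf 0.0 F [ 1.2  0.2 -0. ]
[-12.3  29.6  43.8  69.9 -19.9  87.9 -46. ]
module [([0.648, -0.1689, 0.002], 0.87), ([0.6481, -0.1695, -0.0045], 0.43)]
module_mid [([0.6406, -0.1673, 0.0447], 0.87)]
battery [([0.6225, -0.2892, 0.0007], 0.54)]
window [([0.4653, -0.279, 0.0646], 0.74)]
[(array([ 0.646, -0.171,  0.086]), 0.65)]
```

View pics/w6.png

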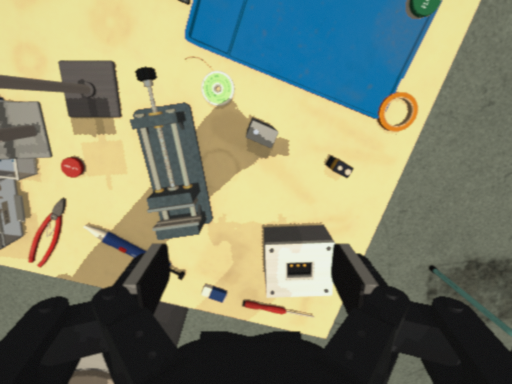

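The module's top is at about (264,132), turned roughly 25–30° in the image. The battery is at (339,166) and the open window at (299,269). I've used all my picture views, so from here I'll measure numerically.

```bash
python3 - <<'E'
from h import *
s=read_state(); p=get_image('wrist'); im=p['img']; np.save('w6.npy',im)
g=cv2.cvtColor(im,cv2.COLOR_BGR2HSV)
m=((g[...,1]<40)&(g[...,2]>170)); m[:215]=0;m[310:]=0;m[:,:255]=0;m[:,345:]=0
rect(p,s,m,.065)
print('window px'); k=im.max(2)[252:288,276:322]; print('\n'.join(' '.join('%3d'%v for v in r[::2]) for r in k[::2]))
print('module max/sat rows 112-160 cols 240-286')
for r in range(112,160,2): print(r,' '.join('%3d/%-3d'%(g[r,c,2],g[r,c,1]) for c in range(240,286,3)))
E
```

```text
[ 466.1 -278.3] [90.5 99.8] 18.3
window px
158 236 242 243 242 242 242 242 239 238 238 238 241 242 243 243 242 242 242 243 242 242 243
172 236 242 242 242 242 242 242 242 241 241 240 242 242 243 242 242 243 242 242 242 243 243
233 238 242 242 243 243 243 242 242 242 242 242 242 242 242 242 243 243 242 242 242 242 243
237 241 242 243 242 242 242 242 242 242 243 243 243 242 243 242 242 242 243 242 242 242 242
237 239 242 242 242 243 243 242 243 242 242 242 242 243 242 242 243 243 242 242 242 242 242
235 240 242 242 242 242 242 242 242 242 242 242 242 243 242 242 242 242 242 242 242 242 242
236 238 242 242 242 242 240 235 235 233 231 231 232 231 229 227 226 225 223 223 229 241 242
236 241 242 242 242 242 227 126 102 110  80  78 110  87  77 107 102  61  58 125 220 240 242
236 241 242 241 242 242 225  95 100 195  89  77 195 105  49 173 168  37  30 116 221 240 242
237 241 242 243 242 242 225  95  42  74  42  36  67  43  33  48  44  33  27 127 218 239 242
237 242 242 243 242 242 226  97  34  33  34  32  31  31  31  33  31  31  33 134 227 241 242
239 242 242 242 243 241 227  99  31  33  30  
[... 3106 characters left out ...]
  104/29  106/34  165/102 173/105 173/105
150 171/104 169/107 164/107 164/109 140/106 137/104 137/108 133/104 134/103 139/103 131/101 110/63  113/56  172/105 174/106 172/104
152 173/103 170/107 168/106 167/105 142/108 138/105 138/105 135/106 135/104 139/103 138/103 138/103 151/103 172/107 172/105 171/104
154 175/106 174/107 171/106 169/107 160/108 145/107 139/106 137/104 134/105 136/107 136/105 140/104 171/106 191/105 173/106 172/104
156 176/106 176/106 175/105 172/105 170/107 166/106 157/106 138/105 137/102 148/105 179/104 168/106 219/104 237/94  230/96  204/104
158 176/106 177/107 176/106 173/106 173/106 171/106 168/106 181/106 170/105 208/104 220/105 226/103 238/95  239/94  239/92  238/90
```

```bash
cat >> h.py <<'E'
def box(shape,x0,x1,y0,y1):
    m=np.zeros(shape,bool); m[y0:y1,x0:x1]=1; return m
E
python3 - <<'E'
from h import *
s=read_state(); p=get_image('wrist'); im=cv2.resize(p['img'],None,fx=4,fy=4,interpolation=cv2.INTER_CUBIC)
p=dict(p); 
for k in('fx','fy'): p[k]*=4
for k in('cx','cy'): p[k]=(p[k]+.5)*4-.5
g=cv2.cvtColor(im,cv2.COLOR_BGR2HSV)
for t in (236,232,200): rect(p,s,(im.max(2)<t)&box(g.shape[:2],283*4,322*4,259*4,287*4),.065)
for v,S in((125,45),(140,45),(115,45)): rect(p,s,(g[...,2]>v)&(g[...,1]<S)&box(g.shape[:2],245*4,290*4,112*4,160*4),.086)
E
```

```text
[ 465.9 -278.7] [33.3 45.5] 17.7
[ 465.9 -278.9] [32.5 44.4] 17.7
[ 467.2 -277.6] [27.4 39.5] 16.4
[ 646.7 -167.2] [33.2 16.2] 81.1
[ 646.4 -167.4] [32.6 15.3] 83.1
[ 646.7 -167.1] [33.4 16.9] 81.1
```

```bash
python3 - <<'E'
from h import *
s=st(); p=dict(get_image('wrist')); im=cv2.resize(p['img'],None,fx=4,fy=4,interpolation=cv2.INTER_CUBIC)
for k in('fx','fy'): p[k]*=4
for k in('cx','cy'): p[k]=(p[k]+.5)*4-.5
g=cv2.cvtColor(im,cv2.COLOR_BGR2HSV)
for v,S in((98,45),(90,50),(98,60)): rect(p,s,(g[...,2]>v)&(g[...,1]<S)&box(g.shape[:2],245*4,290*4,112*4,160*4),.086)
E
```

```text
t 11.53 pos [ 0.6004 -0.1594  0.2816] w 0.999 gf 0.0 F [ 0.3 -1.2 -0.4]
[ 644.2 -166.7] [33.7 21.5] 82.9
[ 644.2 -166.6] [34.  21.9] 83.1
[ 644.  -166.9] [34.1 22.1] 83.6
```

```bash
python3 - <<'E'
from h import *
s=st(); print(np.round(s['joints'],1))
plan([(.6442,-.1667,.2,-96.8)])
E
```

```text
t 11.58 pos [ 0.6003 -0.1598  0.2816] w 0.997 gf 0.0 F [ 0.1  0.4 -0.4]
[-12.6  29.6  43.6  69.9 -19.9  87.9 -46. ]
[[[0.0134, 0.0063, 0.0272, 0.0503], [0.014, 0.0049, 0.0272, 0.0503], [0.0144, 0.0035, 0.0272, 0.0503], [0.0147, 0.002, 0.0272, 0.0503]]]
```

{"name": "drive_tool", "arguments": {
  "series": [
    [[0.0134,0.0063,0.027,0.05],[0.014,0.005,0.027,0.05],[0.0144,0.0035,0.027,0.05],[0.0147,0.002,0.027,0.05],[0,0,0,0]]
  ]
}}

```text
time: 12.0
position: [0.6433, -0.1656, 0.1948]
tool_rot: [[0.993, -0.118, -0.008], [-0.118, -0.993, 0.002], [-0.008, -0.001, -1.0]]
ft_force: [-0.4, 1.0, -1.1]
width: 1.002
grasp_force: 0.0
```

{"name": "drive_tool", "arguments": {
  "series": [
    [[0,0,0.04,0],[0,0,0,0],[0,0,0,0],[0,0,0,0]]
  ]
}}

```text
time: 12.33
position: [0.6443, -0.1679, 0.1723]
tool_rot: [[0.993, -0.117, 0.002], [-0.117, -0.993, -0.0], [0.002, 0.0, -1.0]]
ft_force: [0.1, -0.1, 0.3]
width: 1.003
grasp_force: 0.0
```

```bash
python3 - <<'E'
from h import *
s=st(); R=s['tool_rot'];print(np.degrees(np.arctan2(R[1][1],R[0][1])),np.round(s['joints'],1))
p=get_image('wrist'); im=p['img']
marks(p,['module_mid','module'])
g=cv2.cvtColor(im,cv2.COLOR_BGR2HSV)
r=toplane(p,s,[[256,200]],.086);o,C=cam(p,s)
X=C.T@(np.array([.6442,-.1667,.086])-o); u,v=p['fx']*X[0]/X[2]+p['cx'],p['fy']*X[1]/X[2]+p['cy']; print(u,v)
np.savez('w7.npz',im=im)
u,v=int(u),int(v)
for r in range(v-50,v+46,6): print(r,' '.join('%3d/%-3d'%(g[r,c,2],g[r,c,1]) for c in range(u-60,u+61,8)))
E
```

```text
t 12.33 pos [ 0.6443 -0.1679  0.1723] w 1.003 gf 0.0 F [ 0.1 -0.1  0.3]
-96.69956305593979 [-12.4  39.2  45.8  72.7 -27.5  78.9 -64.9]
module_mid [([0.6413, -0.1681, 0.0449], 0.65)]
module [([0.6495, -0.1686, 0.0017], 0.61), ([0.6274, 0.0773, -0.0012], 0.43)]
248.7859928986206 197.65709738162832
147 159/106 172/87  173/106 184/105 185/108 185/106 186/107 184/107 185/108 185/106 186/107 241/83  242/84  242/84  242/84  241/84 
153 167/104 170/104 155/104 186/107 185/106 186/106 188/106 187/106 184/107 186/107 186/107 242/82  242/81  242/84  242/84  242/81 
159 160/107 173/88  172/107 185/108 185/108 185/108 185/106 186/107 181/106 185/105 186/106 216/99  212/101 203/100 205/101 242/83 
165 160/107 166/60  184/105 185/106 184/107 182/105 167/107 166/108 167/107 165/105 184/107 184/107 184/105 185/105 183/107 242/84 
171 162/65  176/107 176/107 175/108 176/109 177/108  64/32   63/32   65/31   64/28  184/107 185/106 183/107 183/107 182/105 242/84 
177 184/107 178/106 173/109 172/107 174/108 173/109  63/28   59/30   57/22   60/30  160/105 183/106 182/105 185/105 193/104 242/83 
183 180/106
[... 607 characters left out ...]
  242/95  242/95  242/93  242/89  242/87 
213 178/107 181/104 184/108 183/109 178/107 181/107 181/106 242/86  242/84  242/91  241/93  242/95  242/95  242/95  242/95  241/93 
219 169/107 181/106 178/106 170/108 178/107 153/107 186/108 242/83  242/84  242/85  242/86  242/91  242/90  242/92  241/93  230/102
225  58/22  176/106 172/108 182/105 152/106 157/107 235/100 234/99  237/98  240/87  242/84  237/98  236/98  235/100 238/94  231/102
231  95/35  165/105 178/106 180/105 151/105 157/106 238/99  226/106 237/98  237/100 237/99  237/98  238/99  238/98  237/97  236/100
237  85/36   59/17  176/106 178/106 150/104 237/99  236/97  238/93  239/98  239/98  238/98  238/99  238/100 238/99  238/98  238/99
```

```bash
cat >> h.py <<'E'
def zoom(p):
    p=dict(p); p['img']=cv2.resize(p['img'],None,fx=4,fy=4,interpolation=cv2.INTER_CUBIC)
    for k in('fx','fy'): p[k]*=4
    for k in('cx','cy'): p[k]=(p[k]+.5)*4-.5
    return p
E
python3 - <<'E'
from h import *
s=st(); p=zoom(get_image('wrist')); g=cv2.cvtColor(p['img'],cv2.COLOR_BGR2HSV)
r=rect(p,s,(g[...,2]>90)&(g[...,1]<45)&box(g.shape[:2],215*4,290*4,170*4,225*4),.086)
R=np.array(s['tool_rot']); print((R.T@(np.array([*r[0],86])-1000*np.array(s['position']))).round(1))
E
```

```text
t 12.48 pos [ 0.6447 -0.1683  0.1728] w 0.999 gf 0.0 F [ 0.9 -0.3 -0.1]
[ 643.9 -166.9] [31.9 20.9] 82.5
[-1.3 -1.3 86.8]
```

{"name": "drive_tool", "arguments": {
  "series": [
    [[-0.001,-0.001,0.05,0.004],[0,0,0.05,0],[0,0,0.04,0],[0,0,0.023,0],[0,0,0,0]]
  ]
}}

```text
time: 12.95
position: [0.6402, -0.1652, 0.0437]
tool_rot: [[0.992, -0.126, -0.008], [-0.126, -0.992, 0.003], [-0.008, -0.002, -1.0]]
ft_force: [-1.2, 0.4, -0.7]
width: 1.001
grasp_force: 0.0
```

{"name": "drive_tool", "arguments": {
  "series": [
    [[0,0,0,0],[0,0,0,0],[0,0,0,0],[0,0,0,0],[0,0,0,0]]
  ],
  "gripper": 1
}}

```text
time: 13.37
position: [0.6447, -0.1676, 0.0505]
tool_rot: [[0.992, -0.126, 0.004], [-0.126, -0.992, -0.001], [0.004, 0.0, -1.0]]
ft_force: [0.2, 0.4, 7.6]
width: 0.394
grasp_force: 60.5
```

{"name": "drive_tool", "arguments": {
  "series": [
    [[0,0,0,0],[0,0,0,0],[0,0,0,0]]
  ]
}}

```text
time: 13.62
position: [0.6447, -0.1677, 0.0505]
tool_rot: [[0.992, -0.125, 0.004], [-0.125, -0.992, -0.001], [0.004, 0.001, -1.0]]
ft_force: [-1.2, 0.2, 5.4]
width: 0.388
grasp_force: 60.3
```

Gripped at 33 mm. I'll lift and carry it above the window.

```bash
python3 - <<'E'
from h import *
plan([(.6447,-.1677,.17,-97.2),(.466,-.2787,.17,-72)])
E
```

```text
[[[0.0, 0.0, -0.0531, 0.0], [0.0, 0.0, -0.0531, 0.0], [0.0, 0.0, -0.0531, 0.0], [-0.0363, 0.0294, 0.0, -0.0367], [-0.0384, 0.0267, 0.0, -0.0367]]]
[[[-0.0402, 0.0238, 0.0, -0.0367], [-0.0419, 0.0208, 0.0, -0.0367], [-0.0433, 0.0177, 0.0, -0.0367], [-0.0444, 0.0145, 0.0, -0.0367]]]
```

{"name": "drive_tool", "arguments": {
  "series": [
    [[0,0,-0.03,0],[0,0,-0.04,0],[0,0,-0.045,0],[0,0,-0.045,0],[0,0,0,0]]
  ]
}}

```text
time: 14.03
position: [0.6469, -0.1695, 0.1766]
tool_rot: [[0.992, -0.125, 0.013], [-0.125, -0.992, -0.005], [0.014, 0.003, -1.0]]
ft_force: [1.3, -1.3, 1.3]
width: 0.394
grasp_force: 59.7
```

{"name": "drive_tool", "arguments": {
  "series": [
    [[-0.036,0.029,0,-0.0367],[-0.0384,0.0267,0,-0.0367],[-0.04,0.0238,0,-0.0367],[-0.042,0.0208,0,-0.0367],[-0.0433,0.0177,0,-0.0367]]
  ]
}}

```text
time: 14.45
position: [0.4928, -0.2596, 0.1679]
tool_rot: [[0.97, 0.242, -0.0], [0.242, -0.97, 0.0], [-0.0, -0.0, -1.0]]
ft_force: [1.4, -0.6, -0.6]
width: 0.388
grasp_force: 59.7
```

{"name": "drive_tool", "arguments": {
  "series": [
    [[-0.044,0.0145,0,-0.0367],[0,0,0,0],[0,0,0,0],[0,0,0,0],[0,0,0,0]]
  ]
}}

```text
time: 14.87
position: [0.4665, -0.2762, 0.168]
tool_rot: [[0.95, 0.311, 0.0], [0.311, -0.95, 0.001], [0.001, -0.001, -1.0]]
ft_force: [-1.1, 0.2, -0.1]
width: 0.388
grasp_force: 59.8
```

```bash
python3 - <<'E'
from h import *
s=st(); R=np.array(s['tool_rot']);print(np.degrees(np.arctan2(R[1][1],R[0][1])),np.round(s['joints'],1))
p0=get_image('wrist'); marks(p0,['module_foot','module_mid','window','module']); 
p=zoom(p0); g=cv2.cvtColor(p['img'],cv2.COLOR_BGR2HSV); P=1000*np.array(s['position'])
# expected pixel of window centre, module top and foot
o,C=cam(p0,s)
for n,X in(('win',[.466,-.2788,.065]),('top',[*s['position'][:2],s['position'][2]+.0355]),('foot',[*s['position'][:2],s['position'][2]-.0505])):
    c=C.T@(np.array(X)-o); print(n,p0['fx']*c[0]/c[2]+p0['cx'],p0['fy']*c[1]/c[2]+p0['cy'])
h=cv2.cvtColor(p0['img'],cv2.COLOR_BGR2HSV)
for r in range(150,330,5): print(r,' '.join('%3d/%-3d'%(h[r,c,2],h[r,c,1]) for c in range(170,340,9)))
E
```

```text
t 14.87 pos [ 0.4665 -0.2762  0.168 ] w 0.388 gf 59.8 F [-1.1  0.2 -0.1]
-71.86139628399489 [ -4.3  23.6  44.9  94.9 -17.7  68.9 -27.1]
module_foot []
module_mid [([0.464, -0.278, 0.1608], 0.95), ([0.4668, -0.2742, -0.0002], 0.33)]
window [([0.4639, -0.2754, -0.0008], 0.43)]
module [([0.467, -0.2795, 0.118], 0.82)]
win 252.89311726896952 192.9550854057439
top 250.6528898061856 283.339153708006
foot 250.4620729429222 212.67774830743284
150 186/103 190/105 191/105 210/44  157/39  211/39  210/39  211/40  210/39  209/40  208/39  247/4   250/4   250/4   250/5   250/4   246/88  246/89  246/86 
155 187/106 188/106 191/104 204/46   74/28  206/38  206/41  204/40  204/40  202/39  203/40  211/31  249/3   249/3   151/24  248/2   246/86  246/84  246/81 
160 183/106 187/104 188/104 203/54  206/40  205/40  204/40  202/39  201/38  202/39  202/39  201/39  249/3   249/3   249/3   249/3   246/80  246/81  246/78 
165 176/103 181/106 188/104 200/59  205/40  203/39  201/37  202/39  201/39  202/39  201/39  200/40  246/3   249/3   249/3   249/3   246/79  246/79  246/76 
170 176/104 177/105 186/107 196/68  2
[... 4252 characters left out ...]
77/33   94/43  175/93  182/92  102/83   26/10   25/10   24/11   23/11   31/8  
310  24/0    25/10   26/20   26/10   44/29  130/35  127/36  133/36  131/37  124/33  127/36  119/36  178/80  240/82   23/0    24/0    26/20   25/0    29/9  
315  26/10   25/10   32/8    25/10   28/18  125/37  119/34  128/36  126/34  124/37  128/36  122/33  128/36  127/36   25/10   24/11   30/17   25/10   25/0  
320  23/0    24/0    34/0    25/10   27/0   127/36  128/36  126/36  126/34  123/35  126/34  121/38  126/34  123/37   25/20   25/10   34/15   25/10   25/10 
325  25/10   26/0    25/10   26/0    25/10  130/37  131/35  125/37  124/37  127/34  126/36  126/34  123/35  121/34   25/0    25/10   25/10   25/10   26/0
```

```bash
python3 - <<'E'
from h import *
s=st(); R=np.array(s['tool_rot']); p=get_image('wrist'); v=p['img'].max(2).astype(int)
def prof(r,a,b): print('row',r,a,v[r-1:r+2,a:b].mean(0).round().astype(int).tolist())
prof(210,222,280);prof(190,222,280);prof(200,222,280);prof(288,205,300)
for c in(240,250,260): print('col',c,172,v[172:215,c-1:c+2].mean(1).round().astype(int).tolist())
print('col250',258,v[258:312,249:252].mean(1).round().astype(int).tolist())
def T(u,w,z): return (R.T@(toplane(p,s,[(u,w)],z)[0]-s['position'])*1000).round(1)
for u in(230,232,234,236,266,268,270,272): print(u,'foot',T(u,206,.1175)[:2],'win',T(u,190,.065)[:2])
for w in(178,179,180,181,202,203,204,205): print(w,'foot',T(250,w,.1175)[:2],'win',T(250,w,.065)[:2])
E
```

```text
t 15.12 pos [ 0.4659 -0.2769  0.168 ] w 0.392 gf 59.8 F [-0.7  0.4 -1.7]
row 210 222 [195, 190, 165, 117, 77, 66, 66, 66, 66, 66, 66, 66, 66, 66, 67, 67, 66, 67, 66, 66, 66, 66, 66, 66, 66, 67, 66, 66, 66, 66, 66, 66, 66, 66, 67, 66, 66, 66, 66, 66, 66, 67, 66, 66, 66, 66, 67, 66, 66, 66, 66, 74, 124, 207, 243, 248, 249, 249]
row 190 222 [205, 204, 205, 205, 205, 204, 194, 180, 167, 140, 93, 47, 31, 30, 31, 31, 33, 40, 56, 68, 72, 62, 41, 31, 30, 30, 31, 40, 56, 73, 78, 65, 43, 32, 29, 28, 29, 34, 53, 72, 77, 65, 47, 33, 28, 28, 27, 28, 30, 62, 117, 158, 174, 185, 197, 201, 202, 201]
row 200 222 [199, 199, 199, 197, 189, 174, 163, 150, 140, 120, 85, 46, 31, 30, 29, 30, 29, 29, 28, 29, 29, 29, 28, 29, 28, 29, 29, 29, 27, 26, 28, 28, 28, 28, 27, 27, 27, 27, 28, 28, 28, 27, 26, 27, 27, 26, 25, 25, 32, 65, 117, 160, 189, 217, 234, 241, 246, 248]
row 288 205 [22, 22, 22, 23, 29, 32, 32, 36, 56, 77, 86, 87, 87, 87, 88, 88, 87, 87, 87, 98, 135, 184, 213, 219, 220, 220, 220, 220, 220, 220, 220, 220, 215, 193, 145, 102, 87, 87, 86, 86, 86, 87, 87, 87, 86, 86, 86, 86, 87, 86, 86, 87, 86, 87, 8
[... 905 characters left out ...]
7, 87, 87, 87, 86, 86, 85, 85, 85, 85, 85, 85, 79, 76, 109, 122, 126, 126, 125, 127]
230 foot [  5.3 -15.1] win [  1.5 -18.7]
232 foot [  5.3 -13.6] win [  1.5 -16.9]
234 foot [  5.3 -12.1] win [  1.5 -15.1]
236 foot [  5.3 -10.6] win [  1.5 -13.2]
266 foot [ 5.3 11.5] win [ 1.5 14.4]
268 foot [ 5.3 13. ] win [ 1.5 16.3]
270 foot [ 5.3 14.4] win [ 1.5 18.1]
272 foot [ 5.3 15.9] win [ 1.5 20. ]
178 foot [26.6 -0.3] win [12.9 -0.3]
179 foot [25.9 -0.3] win [12.  -0.3]
180 foot [25.1 -0.3] win [11.1 -0.3]
181 foot [24.4 -0.3] win [10.1 -0.3]
202 foot [ 8.4 -0.3] win [-10.2  -0.3]
203 foot [ 7.6 -0.3] win [-11.2  -0.3]
204 foot [ 6.8 -0.3] win [-12.2  -0.3]
205 foot [ 6.1 -0.3] win [-13.2  -0.3]
```

```bash
python3 - <<'E'
from h import *
s=st(); R=np.array(s['tool_rot']); p=get_image('wrist'); v=p['img'].max(2).astype(int)
for r in(202,204,206,208): print('row',r,220,v[r,220:282].tolist())
def T(u,w,z): return (R.T@(toplane(p,s,[(u,w)],z)[0]-s['position'])*1000).round(1)
for z in (.2015,.2035,.2055): print(z,T(250,263.8,z)[:2],T(250,304,z)[:2],T(213,288,z)[:2],T(286.8,288,z)[:2])
for z in (.1135,.1175,.1215): print(z,T(226,210,z)[:2],T(250,201.8,z)[:2],T(250,204.8,z)[:2])
E
```

```text
t 15.17 pos [ 0.4656 -0.2771  0.168 ] w 0.39 gf 59.8 F [0.8 0.8 0.1]
row 202 220 [196, 196, 196, 196, 195, 186, 149, 90, 53, 44, 39, 35, 28, 18, 19, 19, 21, 18, 18, 20, 19, 21, 18, 20, 22, 20, 20, 18, 17, 20, 21, 18, 19, 18, 21, 21, 19, 19, 21, 18, 19, 20, 20, 18, 19, 17, 17, 17, 16, 17, 19, 29, 78, 154, 220, 242, 248, 249, 249, 249, 249, 249]
row 204 220 [200, 201, 199, 199, 195, 166, 107, 49, 21, 19, 19, 21, 20, 20, 19, 19, 18, 19, 18, 20, 19, 18, 20, 17, 18, 20, 19, 18, 21, 21, 19, 18, 18, 19, 18, 18, 20, 18, 18, 20, 19, 21, 20, 19, 19, 19, 20, 20, 19, 20, 18, 20, 38, 107, 197, 241, 248, 249, 249, 249, 249, 249]
row 206 220 [199, 199, 199, 200, 192, 155, 94, 60, 59, 58, 59, 58, 59, 59, 59, 59, 59, 59, 59, 60, 59, 59, 59, 59, 59, 59, 59, 58, 59, 58, 60, 59, 60, 58, 59, 60, 59, 59, 59, 60, 59, 59, 58, 60, 58, 60, 58, 59, 59, 58, 58, 60, 59, 91, 169, 232, 247, 249, 249, 249, 249, 249]
row 208 220 [195, 195, 194, 192, 177, 139, 88, 66, 66, 66, 65, 66, 65, 67, 65, 65, 65, 65, 66, 65, 66, 65, 65, 65, 66, 65, 67, 66, 67, 67, 66, 66, 66, 65, 65, 67, 66, 66, 66, 65, 67, 65, 66, 64, 66, 64, 66, 67, 66, 66, 67, 66, 66, 87, 150, 223, 246, 248, 249, 249, 249, 249]
0.2015 [ 8.8 -0.3] [-12.8  -0.3] [ -3.9 -17.4] [-3.9 16.7]
0.2035 [10.1 -0.3] [-11.1  -0.3] [ -2.5 -17.1] [-2.4 16.4]
0.2055 [11.3 -0.3] [-9.5 -0.3] [ -1.  -16.8] [-1. 16.]
0.1135 [  0.5 -18.5] [ 7.1 -0.3] [ 4.7 -0.3]
0.1175 [  2.1 -18.1] [ 8.5 -0.3] [ 6.2 -0.3]
0.1215 [  3.6 -17.7] [10.  -0.3] [ 7.7 -0.3]
```

{"name": "drive_tool", "arguments": {
  "series": [
    [[0.002,0.002,0.02,0],[0,0,0.025,0],[0,0,0.015,0],[0,0,0,0],[0,0,0,0]]
  ]
}}

```text
time: 15.63
position: [0.4666, -0.2783, 0.1227]
tool_rot: [[0.951, 0.309, -0.002], [0.309, -0.951, 0.001], [-0.001, -0.001, -1.0]]
ft_force: [0.0, 0.4, -1.3]
width: 0.391
grasp_force: 59.8
```

```bash
python3 - <<'E'
from h import *
s=st(); R=np.array(s['tool_rot']); p=get_image('wrist'); v=p['img'].max(2).astype(int)
o,C=cam(p,s)
def px(x,y,z):
    X=np.array(s['position'])+R@np.array([x,y,0])/1000; X[2]=z; c=C.T@(X-o); return (p['fx']*c[0]/c[2]+p['cx']).round(1),(p['fy']*c[1]/c[2]+p['cy']).round(1)
f=s['position'][2]-.0505
print('foot front edge',px(-11-0,-17,f),px(11,-17,f),px(11,17,f),'win outer',px(15.5,-21.5,.065),px(15.5,21.5,.065),px(-15.5,0,.065))
r0=int(px(15.5,0,.065)[1])
for c in(235,250,265): print('col',c,r0-8,v[r0-8:r0+25,c-1:c+2].mean(1).round().astype(int).tolist())
r1=int(px(11,0,f)[1])
for r in range(r1-8,r1+8,2): print('row',r,215,v[r,215:290].tolist())
E
```

```text
t 15.63 pos [ 0.4666 -0.2783  0.1227] w 0.391 gf 59.8 F [ 0.   0.4 -1.3]
foot front edge (np.float64(228.0), np.float64(226.1)) (np.float64(227.3), np.float64(198.5)) (np.float64(273.7), np.float64(198.6)) win outer (np.float64(221.9), np.float64(189.7)) (np.float64(279.1), np.float64(189.8)) (np.float64(250.5), np.float64(227.5))
col 235 181 [198, 197, 196, 196, 196, 196, 197, 198, 196, 190, 171, 142, 89, 44, 31, 30, 30, 31, 29, 29, 27, 18, 17, 18, 36, 58, 64, 64, 64, 64, 65, 64, 64]
col 250 181 [196, 195, 196, 197, 197, 196, 196, 197, 196, 190, 170, 144, 90, 44, 30, 29, 28, 29, 27, 28, 26, 19, 13, 20, 37, 58, 64, 65, 64, 64, 64, 64, 65]
col 265 181 [195, 195, 196, 198, 199, 196, 195, 196, 196, 189, 170, 151, 107, 56, 29, 29, 27, 26, 28, 27, 26, 17, 16, 19, 37, 59, 64, 64, 64, 64, 64, 64, 64]
row 190 215 [197, 197, 197, 197, 197, 196, 196, 193, 192, 191, 191, 191, 191, 192, 191, 190, 191, 191, 190, 190, 190, 190, 190, 190, 190, 190, 190, 190, 190, 190, 191, 190, 190, 190, 190, 190, 189, 189, 189, 189, 190, 189, 190, 191, 190, 189, 190, 189, 190, 189, 189, 190, 190, 190, 189, 189, 18
[... 1818 characters left out ...]
, 202, 201, 200, 200]
row 202 215 [202, 202, 201, 201, 202, 201, 198, 187, 171, 160, 141, 102, 51, 20, 20, 20, 18, 18, 19, 19, 18, 18, 19, 18, 20, 21, 18, 21, 20, 18, 20, 18, 21, 17, 20, 18, 19, 17, 17, 18, 19, 19, 19, 19, 18, 20, 21, 21, 18, 19, 16, 16, 20, 19, 18, 19, 20, 19, 37, 82, 132, 161, 168, 176, 189, 198, 201, 201, 201, 201, 202, 201, 201, 201, 200]
row 204 215 [199, 199, 199, 199, 199, 198, 196, 184, 168, 157, 129, 77, 32, 21, 18, 20, 21, 17, 16, 19, 17, 17, 16, 19, 18, 18, 19, 18, 19, 19, 20, 21, 18, 19, 18, 19, 22, 20, 19, 19, 20, 20, 20, 18, 19, 19, 18, 19, 17, 19, 21, 18, 21, 18, 16, 20, 18, 20, 38, 83, 133, 161, 168, 174, 186, 194, 196, 196, 196, 195, 195, 196, 197, 196, 195]
```

{"name": "drive_tool", "arguments": {
  "series": [
    [[0.002,0,0,0],[0,0,0.008,0],[0,0,0.008,0],[0,0,0,0],[0,0,0,0]]
  ]
}}

```text
time: 16.1
position: [0.4684, -0.2779, 0.111]
tool_rot: [[0.951, 0.309, -0.0], [0.309, -0.951, 0.0], [-0.0, -0.0, -1.0]]
ft_force: [0.3, 0.7, 0.1]
width: 0.389
grasp_force: 60.4
```

{"name": "drive_tool", "arguments": {
  "series": [
    [[0,0,0.006,0],[0,0,0,0],[0,0,0,0]]
  ]
}}

```text
time: 16.35
position: [0.4682, -0.2777, 0.1062]
tool_rot: [[0.951, 0.309, -0.001], [0.309, -0.951, 0.001], [-0.001, -0.001, -1.0]]
ft_force: [0.4, -0.2, -0.3]
width: 0.392
grasp_force: 60.4
```

{"name": "drive_tool", "arguments": {
  "series": [
    [[0,0,0.006,0],[0,0,0.004,0],[0,0,0,0],[0,0,0,0]]
  ]
}}

```text
time: 16.68
position: [0.4685, -0.2781, 0.0993]
tool_rot: [[0.951, 0.309, -0.0], [0.309, -0.951, 0.0], [0.0, -0.0, -1.0]]
ft_force: [-0.9, 0.6, 1.3]
width: 0.391
grasp_force: 60.6
```

{"name": "drive_tool", "arguments": {
  "series": [
    [[0,0,0.006,0],[0,0,0.006,0],[0,0,0,0],[0,0,0,0]]
  ]
}}

```text
time: 17.02
position: [0.4688, -0.2784, 0.0906]
tool_rot: [[0.951, 0.309, 0.001], [0.309, -0.951, -0.0], [0.001, 0.001, -1.0]]
ft_force: [-0.4, 0.4, 5.3]
width: 0.387
grasp_force: 61.0
```

{"name": "drive_tool", "arguments": {
  "series": [
    [[0,0,0.002,0],[0,0,0,0],[0,0,0,0],[0,0,0,0]]
  ]
}}

```text
time: 17.35
position: [0.4689, -0.2784, 0.0894]
tool_rot: [[0.951, 0.309, 0.001], [0.309, -0.951, -0.0], [0.001, 0.001, -1.0]]
ft_force: [0.0, 0.2, 6.0]
width: 0.389
grasp_force: 61.2
```

```bash
python3 - <<'E'
from h import *
F=[]
for i in range(6):
    s=read_state(); F.append(s['ft_force']); p=get_image('wrist')
st(); print(np.mean(F,0).round(2)); marks(p,['module_foot','module_mid','module'])
q=get_image('scene'); marks(q,['module_mid','cover_bar','hook_arm','window']); q=get_image('top'); marks(q,['cover_bar','hook_arm'])
E
```

```text
t 17.65 pos [ 0.4689 -0.2784  0.0895] w 0.392 gf 61.2 F [-0.8  0.7  6. ]
[-0.78  0.5   5.79]
module_foot [([0.4698, -0.2781, 0.0303], 0.56)]
module_mid [([0.4649, -0.2792, 0.0851], 0.57), ([0.3452, -0.1723, -0.0016], 0.24)]
module [([0.4708, -0.2796, 0.0411], 0.71)]
module_mid [([0.4663, -0.2736, 0.085], 0.87)]
cover_bar [([0.5886, 0.0581, 0.2052], 0.57)]
hook_arm [([0.59, 0.0645, 0.153], 0.62), ([0.5976, 0.0631, 0.2062], 0.57)]
window [([0.4626, -0.2806, 0.0641], 0.81)]
cover_bar [([0.5897, 0.0616, 0.2102], 0.77)]
hook_arm [([0.6008, 0.0701, 0.2011], 0.65), ([0.5904, 0.0583, 0.2098], 0.46)]
```

The bed force and position both put it about 9–10 mm down, and the cover is still hanging. Handing in.

```bash
python3 -c "
from station import *
print(finish_job())"
```

```text
the job is handed in; nothing more can be done
None
```

The job is handed in at about 17.7 s of the 64 s: the cover hangs on the hook, let go, and the module is held gripped in the window with the bed about 9–10 mm down, judged from tool height and force; no pass/fail result came back.

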